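# Fetch the stamp from behind the desk supplies

## Robot

A 6-joint arm with a two-finger parallel gripper is mounted at the origin on the work surface. World frame = base frame: x ahead of the robot, y to its left, z up, the work surface at z = 0. Lengths are in mm, angles in rad, forces in N, time in s.
With the tool pointing down it reaches from about 300 to 775 mm from the base axis. Payload 14.6 kg.
Tool frame: the origin (TCP) lies midway between the tips of the shut fingers; the grasp point (between the pads) lies 19 mm behind it (pinch_z is the distance from the TCP to the grasp point, in mm); z points along the fingers, y is the direction in which the jaws open and shut (so a half turn about z gives the same grasp; the last joint's range is limited). The gripper opens to 94 mm and grips with 3 to 60 N. Pads are 16 mm wide; open, the fingers measure 119 mm over their backs; the gripper's body (75 mm by 177 mm) begins 78 mm behind the grasp point.
Start: joints at [-1.367, 0.3, 1.521, -0, 1.321, -0.067], TCP at [147.12, -529.948, 205.446] pointing down, gripper open.
Joint ranges: [-3.03, 3.03], [-0.79, 2.21], [0.23, 2.52], [-1.04, 4.18], [0, 3.07], [-2.55, 2.55]. Speed limits (rad/s): [2.22, 2.22, 2.57, 3.14, 3.14, 3.14].

## Interface

Orientations are given as [roll, pitch, yaw] about the fixed x, y, z axes, in that order (R = Rz(yaw) Ry(pitch) Rx(roll)).
In Python, from cell import read_state, camera, sign_off, pinch_z gives the robot as it stands. The module is installed in compiled form; this text tells all that it offers.
- The arm moves only by the tool servo_tool, never from a script. Its argument "series" is a list of rows, each a list of 6 numbers: the shift along the tool's x, y, z in cm, then the turn, a rotation vector about the tool's x, y, z in rad. In form: [[tx, ty, tz, rx, ry, rz], ...]. A call has exactly 10 rows; each row is the pose to reach, as a shift and turn from the pose commanded when the call began, along the tool's axes at that moment; what a row does not reach only later rows make up. A row lasts 1/12 s, in which the tool goes at most 41.7 mm and 7.16 degrees, less where a joint would pass 70% of its speed; a pose out of reach is approached as far as the arm can. A call with a gripper value outside its range is refused whole. "gripper" is the finger opening in cm, from 0 to 9.4, set as the call begins (left out, the last holds). The fingers move at their own pace and stop on an object; "grip_force" is the grip in N (left out, the last holds). Time passes only in rows, so rows that repeat a pose let the fingers close, or fill a call up. It gives the time, the measured TCP pose, the force and the opening at its end, in the units of the state.
- read_state(): the state, without advancing time (a new reading comes with each control period).
- camera(name): name is "scene" or "top" or "wrist"; returns a dict with "pixels" (420x560x3 uint8, red, green, blue), "fx", "fy", "cx", "cy" (pixels), "pose" (4x4, takes a point from camera to world coordinates); the wrist camera has in their place "mount" (4x4, takes a point from camera to tool coordinates, whose origin is the TCP and whose axes are the flange's). Camera axes: x right, y down, z forward; pixel columns grow to the right and rows downward; lengths in mm; the calibration is good to about 2 mm. A picture is of the moment at which its call begins: read the wrist's pose just before it. There is no depth.
- sign_off(): hands the job in, once; it reports no verdict.
The state is a dict: "clock": time; "joints": joint angles; "qd": joint speeds; "effort": joint torques, N m; "eef_pos": TCP position; "eef_rot": TCP orientation; "wrist_force": force on the tool from outside, world axes, zero at the start; "moment": the same for the moment, N m; "finger_gap": finger opening in mm.
Only numpy, scipy, OpenCV 4.12 (cv2) and the standard library are available. Lean on these libraries where they do the work, as an engineer would, in place of code of your own. Each camera call takes 0.05 s, during which the arm holds its last target.

## Task

The round stamp stands in the grey desk organiser behind the canister, the carton and the bottle. Leave the stamp where it is and first move those three out of the way, standing all of them upright in the steel side tray; then take the stamp out and stand it upright on the middle of the ink pad, and after that put the canister, carton and bottle back upright, each exactly where it stood before. Do not knock anything over, and leave the stapler, pen pot and tape dispenser alone.

Things in the scene. Friction and masses are not known exactly. Their poses are not given: they have to be found in the camera images.
- organiser: fixed grey organiser tray mid-desk, 156 (x) by 320 (y) mm; floor 8 mm above the desk, rim 22 mm high, 5 mm thick, on its short sides and far (+x) side, open to the robot. Origin: centre of underside; x away from the robot, y left, turned up to 0.1 rad. Canister, carton, bottle stand in it in a row (x about -20, y about -105, 0, 105 mm, any order), the stamp close behind (x about 40)
- side_tray: fixed empty shallow steel tray on the desk to the left or to the right of the organiser, 290 (its x, roughly away from the robot) by 124 (its y) mm outside, walls 5 mm thick and 16 mm high, inner floor 5 mm above the desk. Origin: centre of its underside
- ink_pad: fixed flat black ink pad case with a blue felt top, on the other side of the organiser from the steel tray, 120 (its x) by 92 (its y) mm; felt 104 by 76 mm, its top face 14 mm above the desk. Origin: centre of its underside
- canister: loose white round tub with a white lid, diameter 62, height 115 mm (straight sides up to 110 mm), about 250 g, upright. Origin: centre of its underside, z up
- carton: loose upright white box with a brown band, 54 (its x) by 38 (its y) by 120 (its z) mm, about 140 g, turned up to 0.35 rad from the desk's axes. Origin: centre of its underside
- bottle: loose amber bottle with a white cap: round body of diameter 52 mm up to 94 mm high, shoulder, cap of diameter 30 mm, 125 mm high in all, about 220 g, upright. Origin: centre of its underside, z up
- stamp: loose round hand stamp, 65 mm high: black foot of diameter 40 mm, 16 mm high, with an upright wooden handle of diameter 24 mm from 22 to 60 mm above its underside; about 90 g. Origin: centre of its underside, z up
- stapler: bystander: loose black and grey stapler lying on the desk between robot and organiser, 130 by 36 by 54 mm, long along its x. Origin: centre of its underside
- pen_pot: bystander: loose black round pen pot with pens, beyond the organiser, diameter 72, 95 mm high (pens to 145 mm). Origin: centre of its underside
- tape: bystander: loose grey tape dispenser beyond the organiser, 150 by 55 by 80 mm, long along its x. Origin: centre of its underside
There are look-alikes about, which are no part of the job. What is shaped like the carton but green is not meant.

How it is judged (in metres and radians):
On the way, in this order (a step that is already met when the one before it is completed fails the run):
1. canister, carton and bottle all stand released in the side tray, upright on its floor, while the stamp has not been taken from its place (moved less than 20 mm) (x of canister in the frame of side_tray between -0.13 and 0.13 m and y of canister in the frame of side_tray between -0.055 and 0.055 m and z of each of canister, carton, bottle in the frame of side_tray below 0.01 m and angle between each of canister, carton, bottle's own z axis and vertical below 0.1 rad and x of carton in the frame of side_tray between -0.13 and 0.13 m and y of carton in the frame of side_tray between -0.055 and 0.055 m and x of bottle in the frame of side_tray between -0.13 and 0.13 m and y of bottle in the frame of side_tray between -0.055 and 0.055 m and linear speed of each of canister, carton, bottle below 0.02 m/s and contact force between the fingers and canister below 0.1 N and contact force between the fingers and carton below 0.1 N and contact force between the fingers and bottle below 0.1 N and distance of stamp from where it was at the start of the episode below 0.02 m), for 0.2 s.
2. the stamp stands released and upright on the ink pad, within 15 mm of its middle, with the three others still standing in the side tray (horizontal distance between stamp and ink_pad below 0.015 m and z of stamp in the frame of ink_pad between 0.01 and 0.018 m and angle between each of stamp, canister, carton, bottle's own z axis and vertical below 0.1 rad and linear speed of stamp below 0.02 m/s and contact force between the fingers and stamp below 0.1 N and x of canister in the frame of side_tray between -0.13 and 0.13 m and y of canister in the frame of side_tray between -0.055 and 0.055 m and z of each of canister, carton, bottle in the frame of side_tray below 0.01 m and x of carton in the frame of side_tray between -0.13 and 0.13 m and y of carton in the frame of side_tray between -0.055 and 0.055 m and x of bottle in the frame of side_tray between -0.13 and 0.13 m and y of bottle in the frame of side_tray between -0.055 and 0.055 m), for 0.2 s.
At the end, for the whole second after the job is handed in: The stamp stands upright (within 0.1 rad) on the felt of the ink pad within 15 mm of its middle; canister, carton and bottle stand upright (within 0.1 rad) in the organiser, each within 15 mm of where it stood at the start; all released and at rest (horizontal distance between stamp and ink_pad below 0.015 m and z of stamp in the frame of ink_pad between 0.01 and 0.018 m and angle between each of stamp, canister, carton, bottle's own z axis and vertical below 0.1 rad and linear speed of each of stamp, canister, carton, bottle below 0.02 m/s and contact force between the fingers and stamp below 0.1 N and distance of each of canister, carton, bottle from where it was at the start of the episode below 0.015 m and contact force between the fingers and canister below 0.1 N and contact force between the fingers and carton below 0.1 N and contact force between the fingers and bottle below 0.1 N); the robot touches nothing.
It fails at once if the canister, carton, bottle or stamp is knocked over or tipped by more than 0.7 rad (angle between any of canister, carton, bottle, stamp's own z axis and vertical above 0.7 rad).
It fails at once if the stapler, pen pot or tape dispenser is moved by more than 20 mm or tipped (distance of any of stapler, pen_pot, tape from where it was at the start of the episode above 0.02 m or angle between any of stapler, pen_pot, tape's own z axis and vertical above 0.3 rad).
It also fails if it takes over 136 s, if anything falls off the work surface, if the arm or the gripper's body presses on something with over 40 N, if the wrist force passes 120 N, or if a joint passes its speed limit or range.

## Working session

There is one attempt and no reset: what is moved stays moved. The work goes in short steps, Python scripts to look and compute and a tool call to move; the robot and the scene stay as the last step left them, time stands still between calls to the robot, and variables do not carry over. Pictures are saved under pics/ and viewed, and the job is handed in when it is done.

Besides the shell and the picture viewer there is one more tool, called after ">>>" in YAML: its name, and indented under it one key for each argument. servo_tool: Moves the arm, as the interface text tells. Its arguments: {"type":"object","properties":{"series":{"type":"array"},"gripper":{"type":"number"},"grip_force":{"type":"number"}},"required":["series"]}

```bash
mkdir -p pics; ls; python3 - <<'E'
from cell import *
import cv2,numpy as np
s=read_state(); print({k:np.round(v,3).tolist() for k,v in s.items()}, pinch_z)
for n in ["scene","top","wrist"]:
    c=camera(n); cv2.imwrite(f"pics/{n}0.png",c["pixels"][:,:,::-1])
    print(n,c["fx"],c["fy"],c["cx"],c["cy"]); print(np.round(c.get("pose",c.get("mount")),4).tolist())
E
```

```text
pics
{'clock': 0.0, 'joints': [-1.367, 0.3, 1.522, 0.0, 1.321, -0.067], 'qd': [-0.001, 0.001, 0.001, -0.0, 0.003, -0.002], 'effort': [-0.0, -53.18, -35.274, 0.071, 0.024, -0.0], 'eef_pos': [147.086, -529.689, 204.868], 'eef_rot': [-3.14, -0.0, 0.271], 'wrist_force': [0.171, -0.476, 0.637], 'moment': [-0.033, -0.023, 0.05], 'finger_gap': 94.079} 18.8
scene 468.9370198720618 468.9370198720618 287.57458838454494 215.5893908209397
[[0.2858, 0.684, -0.6712, 1173.9751], [0.9583, -0.204, 0.2002, -188.9934], [0.0, -0.7004, -0.7137, 694.227], [0.0, 0.0, 0.0, 1.0]]
top 400.0096486237072 400.0096486237072 287.4367811183854 216.9586562696701
[[-0.0104, -0.9861, 0.166, 424.4591], [-0.9999, 0.0125, 0.0114, 0.3002], [-0.0133, -0.1658, -0.9861, 1008.7012], [0.0, 0.0, 0.0, 1.0]]
wrist 363.19187923429774 363.19187923429774 275.5320608908536 206.69584739094168
[[0.0002, -0.9683, -0.2498, 72.0584], [1.0, -0.0, 0.0009, -1.3035], [-0.0009, -0.2498, 0.9683, -178.7608], [0.0, 0.0, 0.0, 1.0]]
```

View pics/top0.png

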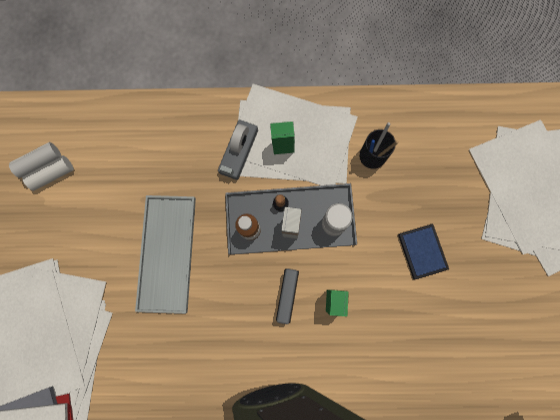

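View pics/scene0.png

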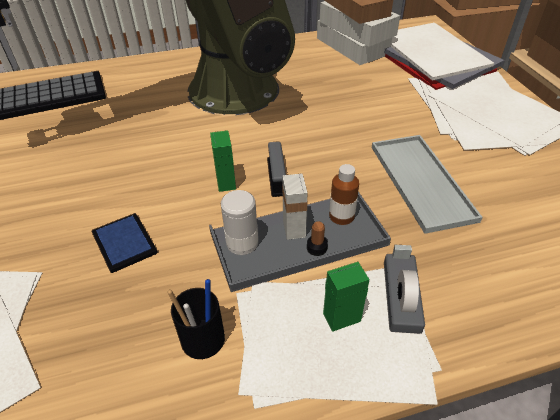

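Top view (up = +x, left = +y). These could be mistaken for the objects I want:
- **Carton:** white box with a brown band at top (291,221). The green boxes at (283,138) and (338,303) are look-alikes and not meant.
- **Canister:** white tub at (339,218).
- **Bottle:** amber, at (247,226).
- **Stamp:** at (281,202).
- **Other candidates:** the white rolls at (42,167) are far away and not part of the job.
- **Side tray and ink pad:** the tray is on the left at (167,254) and the ink pad on the right at (423,251).

Next I'll check these in close crops.

```bash
python3 - <<'E'
import cv2
t=cv2.imread("pics/top0.png"); 
cv2.imwrite("pics/t_org.png",cv2.resize(t[175:265,215:365],None,fx=5,fy=5,interpolation=cv2.INTER_CUBIC))
a=cv2.resize(t[190:320,130:200],None,fx=4,fy=4,interpolation=cv2.INTER_CUBIC)
b=cv2.resize(t[190:320,390:460],None,fx=4,fy=4,interpolation=cv2.INTER_CUBIC)
cv2.imwrite("pics/t_side.png",cv2.hconcat([a,b]))
s=cv2.imread("pics/scene0.png"); cv2.imwrite("pics/s_org.png",cv2.resize(s[155:295,205:395],None,fx=4,fy=4,interpolation=cv2.INTER_CUBIC))
E
```

```text
(no output)
```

View pics/t_org.png

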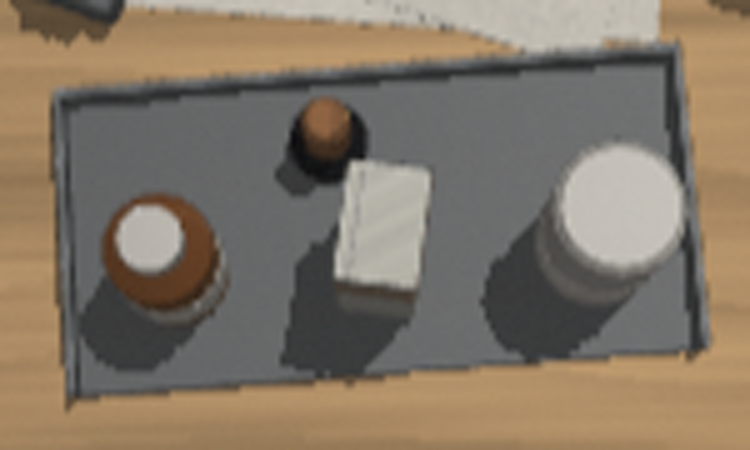

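View pics/t_side.png

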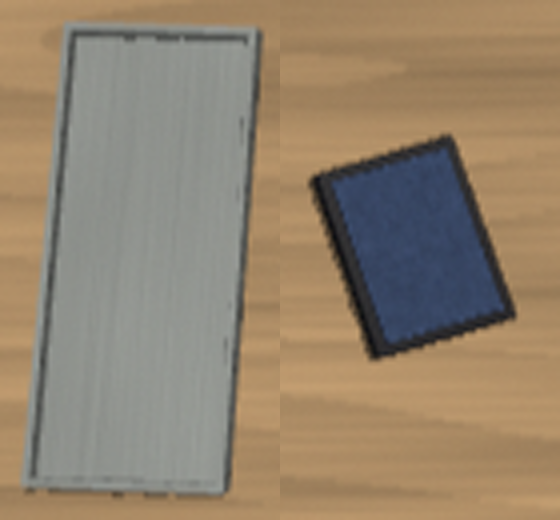

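View pics/s_org.png

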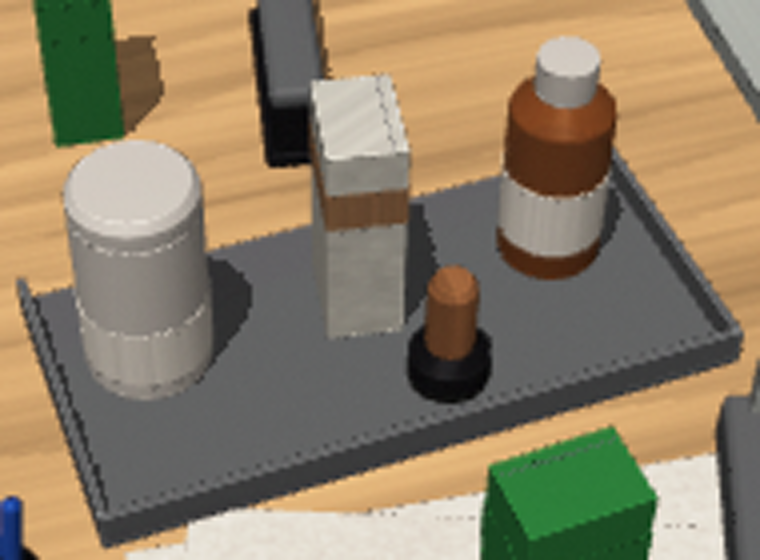

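```bash
cat > h.py <<'E'
import numpy as np, cv2
from scipy.spatial.transform import Rotation as Ro
CAM={'scene':(468.937,287.5746,215.5894,np.array([[0.2858,0.684,-0.6712,1173.9751],[0.9583,-0.204,0.2002,-188.9934],[0,-0.7004,-0.7137,694.227],[0,0,0,1]])),
'top':(400.00965,287.4368,216.9587,np.array([[-0.0104,-0.9861,0.166,424.4591],[-0.9999,0.0125,0.0114,0.3002],[-0.0133,-0.1658,-0.9861,1008.7012],[0,0,0,1]]))}
def unp(cam,u,v,z):
    f,cx,cy,P=cam if isinstance(cam,tuple) else CAM[cam]
    d=P[:3,:3]@np.array([(u-cx)/f,(v-cy)/f,1]); o=P[:3,3]
    return (o+d*(z-o[2])/d[2])[:2]
def proj(cam,p):
    f,cx,cy,P=cam if isinstance(cam,tuple) else CAM[cam]
    q=np.linalg.inv(P)@np.append(np.asarray(p,float),1); return np.array([f*q[0]/q[2]+cx,f*q[1]/q[2]+cy])
def wristcam(c,s):
    T=np.eye(4);T[:3,:3]=Ro.from_euler('xyz',s['eef_rot']).as_matrix();T[:3,3]=s['eef_pos']
    return (c['fx'],c['cx'],c['cy'],T@np.array(c['mount']))
def to(x,y,z,yaw,s=None):
    "shift in tool axes (cm) & yaw rv to target TCP"
    from cell import read_state
    s=s or read_state(); R=Ro.from_euler('xyz',s['eef_rot'])
    d=R.inv().apply(np.array([x,y,z])-s['eef_pos'])/10
    rv=(R.inv()*Ro.from_euler('xyz',[np.pi,0,yaw])).as_rotvec()
    print('to',np.round(d,2),np.round(rv,3))
E
python3 - <<'E'
from h import *
def g(cam,ox,oy,k,pts,z):
    P=np.array([unp(cam,ox+(u+.5)/k-.5,oy+(v+.5)/k-.5,z) for u,v in pts]); return P
r=lambda n,a:print(n,np.round(a,1).tolist())
T=('top',215,175,5);S=('scene',205,155,4)
r('org rim far',g(*T,[(54,92),(678,45)],22)); r('org near rim',g(*T,[(70,400),(708,348)],15))
r('org scene',g(*S,[(105,520),(740,335),(20,285)],22))
r('can',g(*T,[(620,207)],115));r('can s',g(*S,[(132,188)],112))
ct=g(*T,[(350,160),(432,170),(415,290),(335,283)],120);r('carton',ct);r('c',ct.mean(0))
cs=g(*S,[(312,85),(388,75),(410,150),(328,160)],120);r('carton s',cs);r('c',cs.mean(0))
r('bot',g(*T,[(149,238)],125));r('bot s',g(*S,[(569,56)],125))
r('stamp',g(*T,[(327,120)],63));r('stamp s',g(*S,[(455,275)],63))
tr=g('top',130,190,4,[(67,24),(260,30),(226,492),(25,490)],16);r('tray',tr);r('c',tr.mean(0))
p=g('top',130+260,190,4,[(310-280,178),(450-280,137),(515-280,317),(375-280,357)],12);r('pad',p);r('c',p.mean(0))
f=g('top',130+260,190,4,[(330-280,184),(445-280,148),(503-280,313),(385-280,347)],14);r('felt',f);r('c',f.mean(0))
r('stapler',[unp('top',x,y,50) for x,y in[(285,269),(298,270),(290,324),(277,323)]])
r('green near',[unp('top',x,y,120) for x,y in[(328,291),(349,292),(348,313),(328,314)]])
E
```

```text
org rim far [[654.1, 168.2], [674.2, -148.1]]
org near rim [[498.7, 159.0], [520.9, -158.4]]
org scene [[676.0, -144.3], [656.3, 169.6], [525.1, -155.4]]
can [[575.6, -105.2]]
can s [[567.2, -101.4]]
carton [[597.9, 16.7], [592.8, -20.3], [538.3, -11.8], [541.9, 24.0]]
c [567.7, 2.2]
carton s [[531.5, -7.0], [534.8, 29.2], [587.2, 22.8], [582.9, -14.5]]
c [559.1, 7.6]
bot [[562.5, 107.0]]
bot s [[551.7, 113.3]]
stamp [[628.9, 28.7]]
stamp s [[616.1, 37.1]]
tray [[651.3, 371.2], [645.8, 247.5], [359.2, 260.2], [361.6, 382.8]]
c [504.5, 315.4]
pad [[545.3, -261.9], [570.1, -350.8], [457.7, -382.7], [434.4, -295.5]]
c [501.9, -322.7]
felt [[541.1, -273.6], [562.9, -346.5], [460.2, -374.8], [440.3, -301.3]]
c [501.1, -324.1]
stapler [[460.4, 18.5], [457.7, -12.4], [333.3, 8.1], [335.9, 38.3]]
green near [[409.1, -76.2], [406.5, -121.9], [361.9, -118.1], [360.2, -74.9]]
```

```bash
python3 -c "
from h import *
to(540,5,300,0.063)"
```

```text
to [ 52.16 -41.03  -9.46] [-0.001  0.     0.208]
```

>>> servo_tool:
  series:
    - [3,-2.4,-0.6,0,0,0.02]
    - [6,-4.8,-1.2,0,0,0.04]
    - [9,-7.2,-1.8,0,0,0.05]
    - [12,-9.6,-2.4,0,0,0.06]
    - [15,-12,-3,0,0,0.08]
    - [18,-14.4,-3.6,0,0,0.09]
    - [21,-16.8,-4,0,0,0.1]
    - [24,-19.2,-4.5,0,0,0.11]
    - [27,-21.4,-5,0,0,0.12]
    - [30,-23.6,-5.5,0,0,0.13]

```text
clock: 0.98
eef_pos: [373.7, -220.5, 260.8]
eef_rot: [3.141, -0.0, 0.14]
wrist_force: [0.1, -0.8, 0.5]
finger_gap: 93.7
```

>>> servo_tool:
  series:
    - [3,-2.4,-0.6,0,0,0.02]
    - [6,-4.8,-1.2,0,0,0.03]
    - [9,-7.2,-1.8,0,0,0.05]
    - [12,-9.6,-2.4,0,0,0.06]
    - [15,-12,-3,0,0,0.07]
    - [18,-14.4,-3.4,0,0,0.08]
    - [20,-16.2,-3.8,0,0,0.08]
    - [21.5,-17.2,-3.9,0,0,0.08]
    - [21.5,-17.2,-3.9,0,0,0.08]
    - [21.5,-17.2,-3.9,0,0,0.08]

```text
clock: 1.82
eef_pos: [561.8, -21.5, 298.7]
eef_rot: [-3.141, 0.001, 0.062]
wrist_force: [-0.9, 0.0, 0.2]
finger_gap: 93.8
```

```bash
cat > look.py <<'E'
import sys
from h import *
from cell import *
import pickle
n=sys.argv[1]
s=read_state();c=camera('wrist');cv2.imwrite(f'pics/{n}.png',c['pixels'][:,:,::-1]);pickle.dump(wristcam(c,s),open(n+'.pkl','wb'))
print(s['clock'],np.round(s['eef_pos'],1),np.round(s['eef_rot'],3),s['finger_gap'],np.round(s['wrist_force'],1))
E
python3 look.py w1
```

```text
1.8167 [561.8 -21.5 298.7] [-3.141e+00  1.000e-03  6.200e-02] 93.79033000317536 [-0.9  0.   0.2]
```

View pics/w1.png

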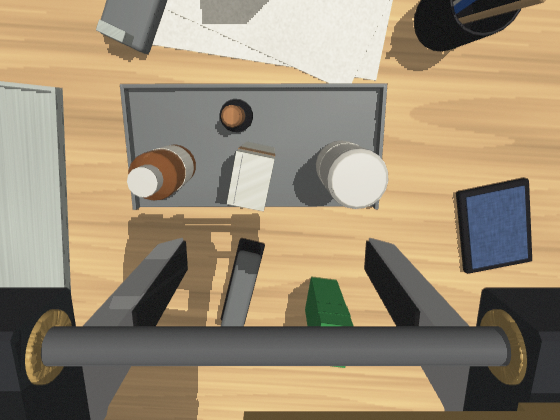

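The wrist view shows the white carton at (250,178), the canister at (357,177), the bottle (cap at 145,181) and the stamp at (236,116). The ink pad is at (495,225). The green box at (328,310) isn't one of ours.

```bash
python3 - <<'E'
import cv2
t=cv2.imread("pics/w1.png"); 
cv2.imwrite("pics/w1a.png",cv2.resize(t[75:220,110:400],None,fx=2.7,fy=2.7,interpolation=cv2.INTER_CUBIC))
cv2.imwrite("pics/w1b.png",cv2.resize(t[165:285,440:545],None,fx=4,fy=4,interpolation=cv2.INTER_CUBIC))
E
```

```text
(no output)
```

View pics/w1a.png

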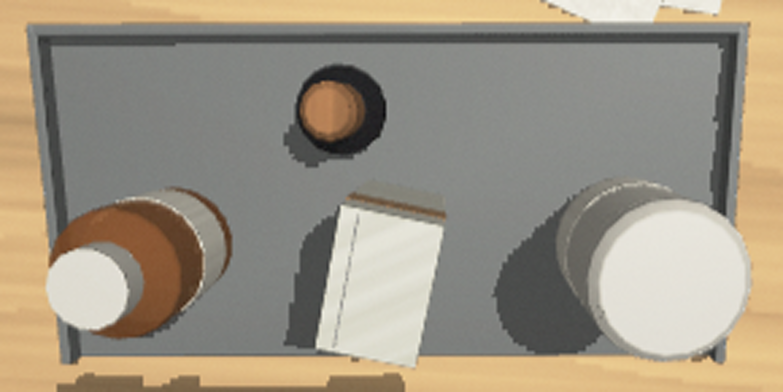

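View pics/w1b.png

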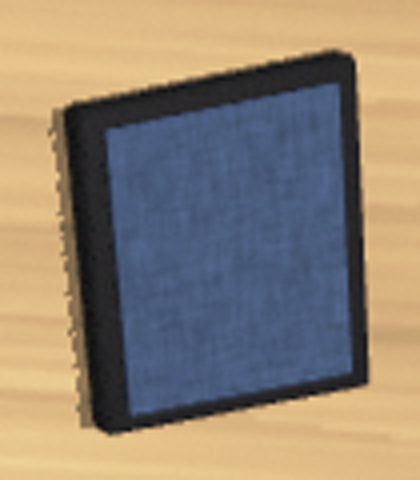

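```bash
python3 - <<'E'
from h import *
import pickle
W=pickle.load(open('w1.pkl','rb'))
def g(cam,ox,oy,k,pts,z):
    return np.array([unp(cam,ox+(u+.5)/k-.5,oy+(v+.5)/k-.5,z) for u,v in pts])
r=lambda n,a:print(n,np.round(a,1).tolist())
T=('top',215,175,5);S=('scene',205,155,4);X=(W,110,75,2.7);Y=(W,440,165,4)
r('org w',g(*X,[(28,25),(748,25),(62,362),(724,362)],22))
r('can',[g(*T,[(620,207)],123)[0],g(*S,[(132,188)],120)[0],g(*X,[(670,278)],122)[0]])
r('carton',[g(*T,[(350,160),(432,170),(415,290),(335,283)],128).mean(0),g(*S,[(312,85),(388,75),(410,150),(328,160)],128).mean(0)])
c=g(*X,[(340,205),(444,219),(416,367),(316,349)],128);r('w',c);r('w',c.mean(0))
r('bot',[g(*T,[(149,238)],133)[0],g(*S,[(569,56)],133)[0],g(*X,[(87,289)],133)[0]])
r('stamp',[g(*T,[(327,120)],70)[0],g(*S,[(455,275)],71)[0],g(*X,[(327,110)],68)[0],g(*X,[(341,110)],24)[0]])
f=g(*Y,[(106,128),(337,84),(352,373),(130,415)],14);r('felt',f);r('c',f.mean(0))
E
```

```text
org w [[655.0, 170.7], [674.8, -146.3], [501.6, 161.3], [521.3, -156.1]]
can [[574.3, -104.2], [575.6, -102.6], [576.4, -101.3]]
carton [[566.4, 2.1], [567.7, 4.9]]
w [[596.1, 19.8], [593.5, -17.2], [538.5, -10.2], [543.0, 26.8]]
w [567.8, 4.8]
bot [[561.3, 106.0], [560.4, 109.1], [561.3, 108.3]]
stamp [[627.4, 28.5], [623.1, 34.2], [627.6, 32.5], [627.3, 31.5]]
felt [[542.8, -271.8], [562.0, -343.8], [462.9, -372.5], [442.9, -299.7]]
c [502.7, -321.9]
```

```bash
python3 -c "
from h import *
to(561,108,170,-0.128)"
```

```text
to [  0.76 -12.99  12.9 ] [0.    0.001 0.189]
```

>>> servo_tool:
  series:
    - [0.1,-2,1.6,0,0,0.03]
    - [0.2,-4,3.2,0,0,0.06]
    - [0.3,-6,4.8,0,0,0.09]
    - [0.4,-8,6.4,0,0,0.12]
    - [0.5,-10,8.5,0,0,0.15]
    - [0.6,-11.5,10.5,0,0,0.17]
    - [0.7,-12.5,12,0,0,0.18]
    - [0.76,-13,12.9,0,0,0.19]
    - [0.76,-13,12.9,0,0,0.19]
    - [0.76,-13,12.9,0,0,0.19]

```text
clock: 2.7
eef_pos: [561.5, 107.5, 171.0]
eef_rot: [3.142, -0.0, -0.13]
wrist_force: [0.1, -0.4, -0.0]
finger_gap: 93.8
```

```bash
python3 look.py w2; python3 -c "
from h import *
to(561,108,54,-0.128)"
```

```text
2.7 [561.5 107.5 171. ] [ 3.142 -0.    -0.13 ] 93.83610296984928 [ 0.1 -0.4 -0. ]
to [-0.1  -0.04 11.76] [-0.    -0.001 -0.002]
```

View pics/w2.png

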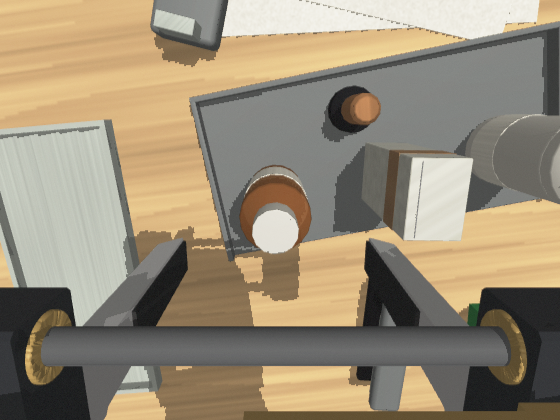

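The cap is at (275,231), midway between the fingers (185 and 368). The carton at (427,190) is clear of the right finger, so I'll descend.

>>> servo_tool:
  series:
    - [-0.1,0,2.5,0,0,0]
    - [-0.1,0,5,0,0,0]
    - [-0.1,0,7.5,0,0,0]
    - [-0.1,0,9.5,0,0,0]
    - [-0.1,0,11,0,0,0]
    - [-0.1,0,11.7,0,0,0]
    - [-0.1,0,11.7,0,0,0]
    - [-0.1,0,11.7,0,0,0]
    - [-0.1,0,11.7,0,0,0]
    - [-0.1,0,11.7,0,0,0]

```text
clock: 3.58
eef_pos: [561.1, 108.5, 54.8]
eef_rot: [-3.141, -0.002, -0.129]
wrist_force: [-0.3, 0.2, 0.1]
finger_gap: 93.7
```

>>> servo_tool:
  series:
    - [0,0,0,0,0,0]
    - [0,0,0,0,0,0]
    - [0,0,0,0,0,0]
    - [0,0,0,0,0,0]
    - [0,0,0,0,0,0]
    - [0,0,0,0,0,0]
    - [0,0,0,0,0,0]
    - [0,0,0,0,0,0]
    - [0,0,0,0,0,0]
    - [0,0,0,0,0,0]
  gripper: 4
  grip_force: 20

```text
clock: 4.42
eef_pos: [560.5, 108.5, 53.4]
eef_rot: [3.142, 0.0, -0.129]
wrist_force: [-0.5, -0.7, -0.8]
finger_gap: 51.8
```

```bash
python3 -c "
from h import *
to(560,108,113,-0.128);to(589.5,312,113,-0.128);to(589.5,312,51,-.128)"
```

```text
to [-0.04  0.06 -5.96] [ 0.     0.    -0.001]
to [  0.26 -20.55  -5.96] [ 0.     0.    -0.001]
to [  0.26 -20.55   0.24] [ 0.     0.    -0.001]
```

>>> servo_tool:
  series:
    - [0,0,-1,0,0,0]
    - [0,0,-2.5,0,0,0]
    - [0,0,-4,0,0,0]
    - [0,0,-5.5,0,0,0]
    - [0,-1.5,-6,0,0,0]
    - [0.1,-4,-6,0,0,0]
    - [0.1,-6.5,-6,0,0,0]
    - [0.2,-9,-6,0,0,0]
    - [0.2,-11.5,-6,0,0,0]
    - [0.2,-14,-6,0,0,0]

```text
clock: 5.25
eef_pos: [580.5, 248.3, 114.0]
eef_rot: [-3.142, 0.0, -0.129]
wrist_force: [-0.1, 0.4, -1.6]
finger_gap: 51.6
```

>>> servo_tool:
  series:
    - [0,-2,0,0,0,0]
    - [0,-4,0,0,0,0]
    - [0,-5.5,0,0,0,0]
    - [0.06,-6.2,0.5,0,0,0]
    - [0.06,-6.5,2,0,0,0]
    - [0.06,-6.55,3.5,0,0,0]
    - [0.06,-6.55,4.5,0,0,0]
    - [0.06,-6.55,5,0,0,0]
    - [0.06,-6.55,5,0,0,0]
    - [0.06,-6.55,5,0,0,0]

```text
clock: 6.08
eef_pos: [589.7, 311.5, 63.6]
eef_rot: [3.142, 0.0, -0.13]
wrist_force: [0.2, -0.2, -1.6]
finger_gap: 51.7
```

```bash
python3 look.py w3; python3 -c "
from h import *
to(589.5,312,51,-.128)"
```

```text
6.0833 [589.7 311.5  63.6] [ 3.142  0.    -0.13 ] 51.6931304412376 [ 0.2 -0.2 -1.6]
to [-0.05 -0.02  1.31] [-0.    -0.001 -0.002]
```

View pics/w3.png

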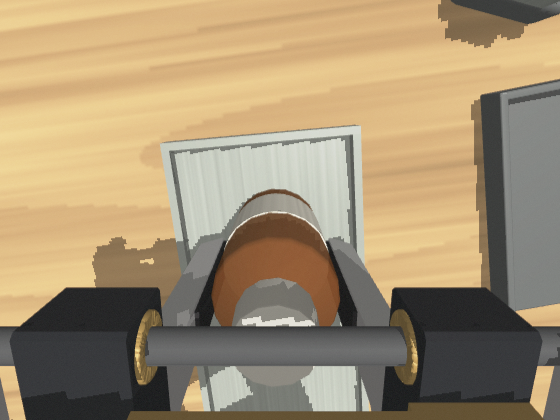

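>>> servo_tool:
  series:
    - [0,0,0.4,0,0,0]
    - [0,0,0.8,0,0,0]
    - [0,0,1.1,0,0,0]
    - [0,0,1.25,0,0,0]
    - [0,0,1.3,0,0,0]
    - [0,0,1.32,0,0,0]
    - [0,0,1.32,0,0,0]
    - [0,0,1.32,0,0,0]
    - [0,0,1.32,0,0,0]
    - [0,0,1.32,0,0,0]

```text
clock: 6.97
eef_pos: [589.6, 311.9, 50.4]
eef_rot: [3.142, -0.0, -0.129]
wrist_force: [-1.2, -2.4, 1.6]
finger_gap: 51.9
```

```bash
python3 -c "
from h import *;from cell import *;import pickle
W=pickle.load(open('w3.pkl','rb'))
print(unp(W,163.5,143,16),unp(W,360,126,16)); s=read_state();print(s['eef_pos'],s['wrist_force'])"
```

```text
[652.06072276 373.80530957] [646.64235742 253.10700732]
[589.58166722 311.94468507  50.43186011] [-1.22154219 -2.443935    1.55261429]
```

>>> servo_tool:
  series:
    - [0,0,0,0,0,0]
    - [0,0,0,0,0,0]
    - [0,0,0,0,0,0]
    - [0,0,0,0,0,0]
    - [0,0,-1,0,0,0]
    - [0,0,-3,0,0,0]
    - [0,0,-6,0,0,0]
    - [0,0,-9,0,0,0]
    - [0,0,-11,0,0,0]
    - [0,0,-11,0,0,0]
  gripper: 9.4

```text
clock: 7.8
eef_pos: [591.1, 312.8, 166.5]
eef_rot: [-3.137, -0.007, -0.129]
wrist_force: [0.0, 0.5, 0.3]
finger_gap: 94.2
```

```bash
python3 look.py w4; python3 -c "
from h import *
to(567.5,4.2,160,-.128);to(567.5,4.2,54,-.128)"
```

```text
7.8 [591.1 312.8 166.5] [-3.137 -0.007 -0.129] 94.19717685291167 [0.  0.5 0.3]
to [ 1.7  30.86  0.28] [-0.003 -0.004 -0.001]
to [ 1.65 30.89 10.88] [-0.003 -0.004 -0.001]
```

View pics/w4.png

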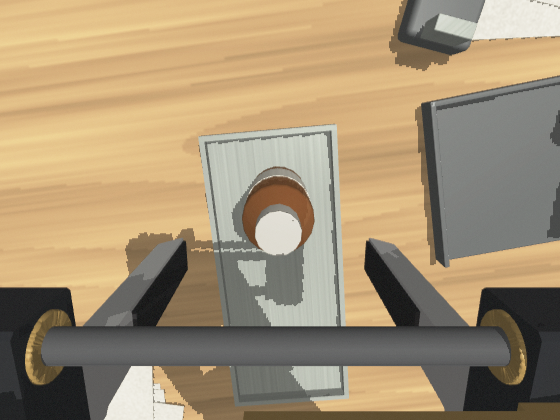

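>>> servo_tool:
  series:
    - [0.2,3.5,0,0,0,0]
    - [0.4,7,0,0,0,0]
    - [0.6,10.5,0,0,0,0]
    - [0.8,14,0,0,0,0]
    - [1,17.5,0,0,0,0]
    - [1.2,21,0,0,0,0]
    - [1.4,24.5,0,0,0,0]
    - [1.6,27.5,0,0,0,0]
    - [1.7,30,0,0,0,0]
    - [1.75,30.8,0,0,0,0]

```text
clock: 8.68
eef_pos: [566.5, 1.4, 159.5]
eef_rot: [3.141, 0.001, -0.132]
wrist_force: [-0.4, -0.1, -0.2]
finger_gap: 94.1
```

```bash
python3 look.py w5; python3 -c "
from h import *
to(567.5,4.2,54,-.128)"
```

```text
8.6833 [566.5   1.4 159.5] [ 3.141e+00  1.000e-03 -1.320e-01] 94.07069841290173 [-0.4 -0.1 -0.2]
to [ 0.06 -0.26 10.56] [ 0.     0.001 -0.004]
```

View pics/w5.png

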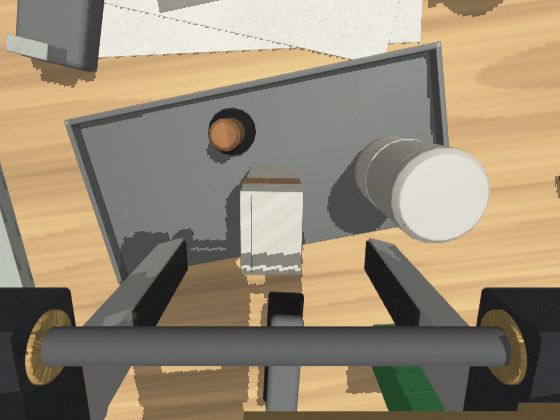

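>>> servo_tool:
  series:
    - [0,0,2.5,0,0,0]
    - [0,0,5,0,0,0]
    - [0,0,7.5,0,0,0]
    - [0,0,9.5,0,0,0]
    - [0,0,10.4,0,0,0]
    - [0,0,10.6,0,0,0]
    - [0,0,10.6,0,0,0]
    - [0,0,10.6,0,0,0]
    - [0,0,10.6,0,0,0]
    - [0,0,10.6,0,0,0]

```text
clock: 9.57
eef_pos: [567.7, 4.4, 55.3]
eef_rot: [-3.141, -0.002, -0.129]
wrist_force: [0.2, 0.4, 0.3]
finger_gap: 93.7
```

>>> servo_tool:
  series:
    - [0,0,0,0,0,0]
    - [0,0,0,0,0,0]
    - [0,0,0,0,0,0]
    - [0,0,0,0,0,0]
    - [0,0,0,0,0,0]
    - [0,0,0,0,0,0]
    - [0,0,0,0,0,0]
    - [0,0,0,0,0,0]
    - [0,0,0,0,0,0]
    - [0,0,0,0,0,0]
  gripper: 2.6
  grip_force: 15

```text
clock: 10.4
eef_pos: [567.2, 4.3, 54.2]
eef_rot: [3.142, 0.0, -0.129]
wrist_force: [0.5, 0.1, -0.7]
finger_gap: 38.3
```

```bash
python3 -c "
from h import *
to(567,4,113,-0.128);to(504.5,316,113,-0.128);to(504.5,316,51,-.128)"
```

```text
to [-0.02  0.03 -5.88] [ 0.     0.    -0.001]
to [-10.23 -30.1   -5.88] [ 0.     0.    -0.001]
to [-10.23 -30.1    0.32] [ 0.     0.    -0.001]
```

>>> servo_tool:
  series:
    - [0,0,-1,0,0,0]
    - [0,0,-2.5,0,0,0]
    - [0,0,-4,0,0,0]
    - [0,0,-5.5,0,0,0]
    - [-0.5,-1.5,-6,0,0,0]
    - [-1.5,-4.4,-6,0,0,0]
    - [-2.5,-7.4,-6,0,0,0]
    - [-3.5,-10.3,-6,0,0,0]
    - [-4.5,-13.2,-6,0,0,0]
    - [-5.5,-16.2,-6,0,0,0]

```text
clock: 11.23
eef_pos: [533.1, 173.3, 115.1]
eef_rot: [-3.141, -0.0, -0.129]
wrist_force: [1.1, -0.2, -2.2]
finger_gap: 38.3
```

>>> servo_tool:
  series:
    - [-1,-2.9,0,0,0,0]
    - [-2,-5.9,0,0,0,0]
    - [-3,-8.8,0,0,0,0]
    - [-3.9,-11.5,0,0,0,0]
    - [-4.5,-13.2,0,0,0,0]
    - [-4.73,-13.9,1,0,0,0]
    - [-4.73,-13.9,2.5,0,0,0]
    - [-4.73,-13.9,4,0,0,0]
    - [-4.73,-13.9,5,0,0,0]
    - [-4.73,-13.9,5.3,0,0,0]

```text
clock: 12.07
eef_pos: [503.9, 314.9, 59.3]
eef_rot: [3.14, 0.002, -0.13]
wrist_force: [-0.1, -1.4, -0.5]
finger_gap: 37.8
```

```bash
python3 look.py w6; python3 -c "
from h import *
to(504.5,316,51.3,-.128)"
```

```text
12.0667 [503.9 314.9  59.3] [ 3.14e+00  2.00e-03 -1.30e-01] 37.794194782555685 [-0.1 -1.4 -0.5]
to [ 0.02 -0.1   0.85] [ 0.001  0.002 -0.002]
```

View pics/w6.png

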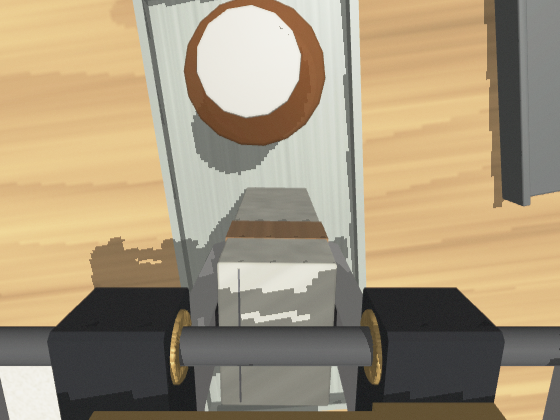

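>>> servo_tool:
  series:
    - [0,0,0.3,0,0,0]
    - [0,0,0.6,0,0,0]
    - [0,0,0.8,0,0,0]
    - [0,0,0.9,0,0,0]
    - [0,0,0.95,0,0,0]
    - [0,0,1,0,0,0]
    - [0,0,1,0,0,0]
    - [0,0,1,0,0,0]
    - [0,0,1,0,0,0]
    - [0,0,1,0,0,0]

```text
clock: 12.95
eef_pos: [504.6, 316.0, 51.3]
eef_rot: [-3.142, -0.0, -0.129]
wrist_force: [0.4, -0.4, -1.1]
finger_gap: 38.1
```

>>> servo_tool:
  series:
    - [0,0,0.05,0,0,0]
    - [0,0,0,0,0,0]
    - [0,0,0,0,0,0]
    - [0,0,0,0,0,0]
    - [0,0,-1,0,0,0]
    - [0,0,-3,0,0,0]
    - [0,0,-6,0,0,0]
    - [0,0,-9,0,0,0]
    - [0,0,-11,0,0,0]
    - [0,0,-11,0,0,0]
  gripper: 9.4

```text
clock: 13.78
eef_pos: [506.1, 316.8, 166.9]
eef_rot: [-3.137, -0.006, -0.129]
wrist_force: [0.2, -0.3, -0.8]
finger_gap: 94.1
```

```bash
python3 look.py w7; python3 -c "
from h import *
to(575.5,-102.5,160,-.128);to(575.5,-102.5,54,-.128)"
```

```text
13.7833 [506.1 316.8 166.9] [-3.137 -0.006 -0.129] 94.07357734479456 [ 0.2 -0.3 -0.8]
to [12.35 40.64  0.35] [-0.003 -0.004 -0.001]
to [12.31 40.67 10.95] [-0.003 -0.004 -0.001]
```

View pics/w7.png

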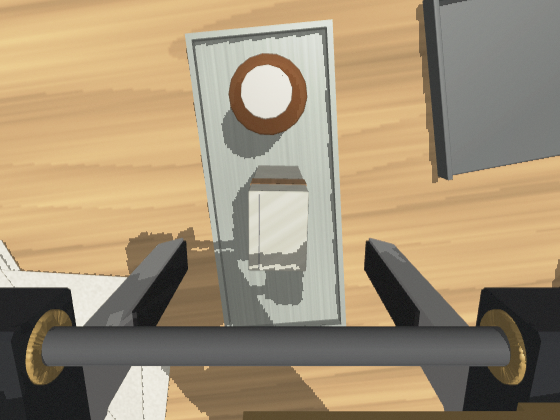

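>>> servo_tool:
  series:
    - [1.1,3.5,0,0,0,0]
    - [2.2,7.2,0,0,0,0]
    - [3.3,10.9,0,0,0,0]
    - [4.4,14.6,0,0,0,0]
    - [5.5,18.3,0,0,0,0]
    - [6.7,22,0,0,0,0]
    - [7.8,25.7,0,0,0,0]
    - [8.9,29.4,0,0,0,0]
    - [10,33,0,0,0,0]
    - [11,36,0,0,0,0]

```text
clock: 14.67
eef_pos: [566.8, -57.6, 160.5]
eef_rot: [3.142, 0.001, -0.13]
wrist_force: [-0.4, 0.0, -0.5]
finger_gap: 93.9
```

>>> servo_tool:
  series:
    - [0.9,3,0,0,0,0]
    - [1.3,4.3,0,0,0,0]
    - [1.4,4.6,0,0,0,0]
    - [1.4,4.6,0,0,0,0]
    - [1.4,4.6,0,0,0,0]
    - [1.4,4.6,0,0,0,0]
    - [1.4,4.6,0,0,0,0]
    - [1.4,4.6,0,0,0,0]
    - [1.4,4.6,0,0,0,0]
    - [1.4,4.6,0,0,0,0]

```text
clock: 15.5
eef_pos: [575.2, -102.2, 161.4]
eef_rot: [-3.142, -0.0, -0.129]
wrist_force: [-0.3, 0.7, -0.6]
finger_gap: 93.8
```

```bash
python3 look.py w8; python3 -c "
from h import *
to(575.5,-102.5,54,-.128)"
```

```text
15.5 [ 575.2 -102.2  161.4] [-3.142 -0.    -0.129] 93.80931538079831 [-0.3  0.7 -0.6]
to [3.000e-02 1.000e-02 1.073e+01] [-0.    -0.    -0.001]
```

View pics/w8.png

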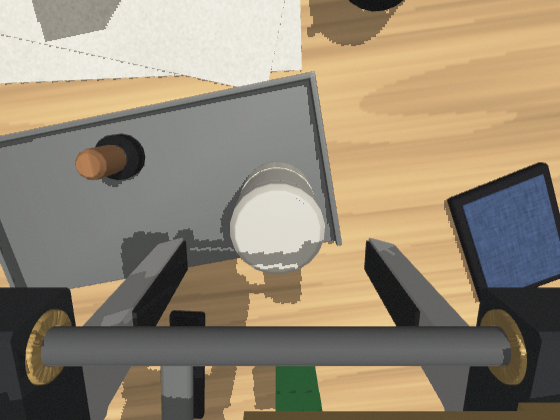

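The canister lid at (277,227) is centred between the fingers, so I'll descend and grip.

>>> servo_tool:
  series:
    - [0,0,2.5,0,0,0]
    - [0,0,5,0,0,0]
    - [0,0,7.5,0,0,0]
    - [0,0,9.5,0,0,0]
    - [0,0,10.4,0,0,0]
    - [0,0,10.7,0,0,0]
    - [0,0,10.7,0,0,0]
    - [0,0,10.7,0,0,0]
    - [0,0,10.7,0,0,0]
    - [0,0,10.7,0,0,0]

```text
clock: 16.38
eef_pos: [575.7, -102.8, 55.4]
eef_rot: [3.141, -0.002, -0.129]
wrist_force: [-0.2, 0.4, 0.6]
finger_gap: 94.4
```

>>> servo_tool:
  series:
    - [0,0,0,0,0,0]
    - [0,0,0,0,0,0]
    - [0,0,0,0,0,0]
    - [0,0,0,0,0,0]
    - [0,0,0,0,0,0]
    - [0,0,0,0,0,0]
    - [0,0,0,0,0,0]
    - [0,0,0,0,0,0]
    - [0,0,0,0,0,0]
    - [0,0,0,0,0,0]
  gripper: 5
  grip_force: 20

```text
clock: 17.22
eef_pos: [575.2, -102.7, 54.3]
eef_rot: [3.142, -0.0, -0.129]
wrist_force: [0.9, -0.4, 0.4]
finger_gap: 61.5
```

```bash
python3 -c "
from h import *
to(418,319.5,113,-0.128);to(418,319.5,51,-.128)"
```

```text
to [-21.03 -39.84  -5.87] [ 0.    -0.    -0.001]
to [-21.03 -39.84   0.33] [ 0.    -0.    -0.001]
```

>>> servo_tool:
  series:
    - [0,0,-1,0,0,0]
    - [0,0,-2.5,0,0,0]
    - [0,0,-4.5,0,0,0]
    - [0,0,-6,0,0,0]
    - [-0.7,-1.3,-6.5,0,0,0]
    - [-2,-3.9,-6.5,0,0,0]
    - [-3.5,-6.7,-6.5,0,0,0]
    - [-5,-9.5,-6.5,0,0,0]
    - [-6.5,-12.3,-6.5,0,0,0]
    - [-8,-15.2,-6.5,0,0,0]

```text
clock: 18.05
eef_pos: [514.0, 60.1, 119.2]
eef_rot: [-3.142, 0.001, -0.129]
wrist_force: [1.4, 0.5, -3.1]
finger_gap: 61.8
```

>>> servo_tool:
  series:
    - [-1.5,-2.8,0,0,0,0]
    - [-3,-5.7,0,0,0,0]
    - [-4.5,-8.5,0,0,0,0]
    - [-6,-11.4,0,0,0,0]
    - [-7.5,-14.2,0,0,0,0]
    - [-9,-17,0,0,0,0]
    - [-10.5,-19.9,0,0,0,0]
    - [-12,-22.5,0,0,0,0]
    - [-13,-24.4,0,0,0,0]
    - [-13,-24.6,0,0,0,0]

```text
clock: 18.88
eef_pos: [415.9, 322.0, 119.2]
eef_rot: [-3.141, 0.001, -0.126]
wrist_force: [-0.3, -1.1, -2.1]
finger_gap: 61.4
```

>>> servo_tool:
  series:
    - [0,0,1,0,0,0]
    - [0,0,2,0,0,0]
    - [0,0,3,0,0,0]
    - [0,0,4,0,0,0]
    - [0,0,4.8,0,0,0]
    - [0,0,5.3,0,0,0]
    - [0,0,5.5,0,0,0]
    - [0,0,5.5,0,0,0]
    - [0,0,5.5,0,0,0]
    - [0,0,5.5,0,0,0]

```text
clock: 19.72
eef_pos: [418.5, 319.2, 64.7]
eef_rot: [-3.141, -0.001, -0.129]
wrist_force: [0.1, 1.5, -1.9]
finger_gap: 61.8
```

```bash
python3 look.py w9; python3 -c "
from h import *
to(418,319.5,51.3,-.128)"
```

```text
19.7167 [418.5 319.2  64.7] [-3.141e+00 -1.000e-03 -1.290e-01] 61.76600478474038 [ 0.1  1.5 -1.9]
to [-0.05 -0.02  1.34] [-0.001 -0.001 -0.001]
```

View pics/w9.png

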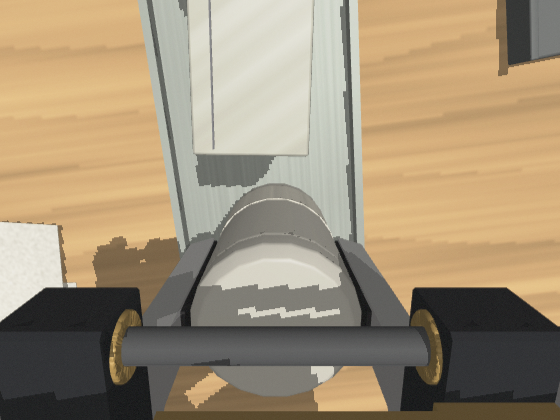

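>>> servo_tool:
  series:
    - [0,0,0.4,0,0,0]
    - [0,0,0.8,0,0,0]
    - [0,0,1.1,0,0,0]
    - [0,0,1.25,0,0,0]
    - [0,0,1.3,0,0,0]
    - [0,0,1.34,0,0,0]
    - [0,0,1.34,0,0,0]
    - [0,0,1.34,0,0,0]
    - [0,0,1.34,0,0,0]
    - [0,0,1.34,0,0,0]

```text
clock: 20.6
eef_pos: [418.2, 319.0, 51.2]
eef_rot: [3.141, 0.0, -0.129]
wrist_force: [-1.9, -2.7, 5.1]
finger_gap: 61.3
```

>>> servo_tool:
  series:
    - [0,0,0,0,0,0]
    - [0,0,0,0,0,0]
    - [0,0,0,0,0,0]
    - [0,0,0,0,0,0]
    - [0,0,-1,0,0,0]
    - [0,0,-3,0,0,0]
    - [0,0,-6,0,0,0]
    - [0,0,-9,0,0,0]
    - [0,0,-11,0,0,0]
    - [0,0,-11,0,0,0]
  gripper: 9.4

```text
clock: 21.43
eef_pos: [419.7, 320.1, 166.0]
eef_rot: [-3.137, -0.006, -0.129]
wrist_force: [0.2, -0.3, 1.1]
finger_gap: 94.0
```

```bash
python3 look.py w10; python3 -c "
from h import *
from cell import *
cv2.imwrite('pics/s10.png',camera('scene')['pixels'][:,:,::-1])
to(626.5,31.5,160,-.128)"
```

```text
21.4333 [419.7 320.1 166. ] [-3.137 -0.006 -0.129] 93.96273458198932 [ 0.2 -0.3  1.1]
to [24.35 25.85  0.17] [-0.001 -0.001 -0.001]
```

View pics/w10.png

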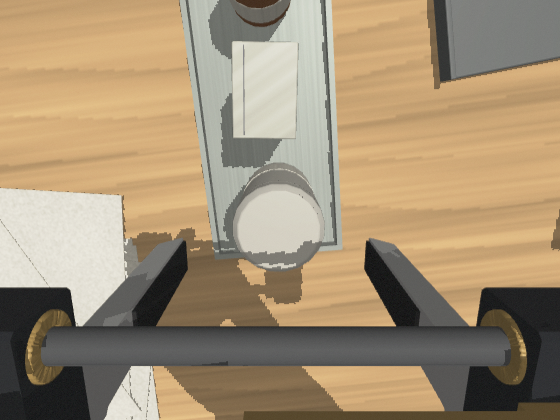

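View pics/s10.png

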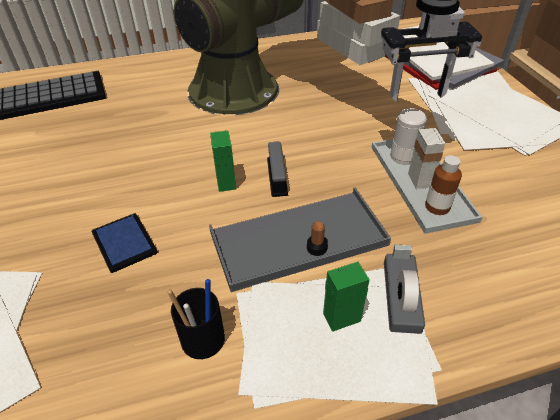

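All three stand upright in the tray, and the stamp is undisturbed at scene (317,238). Next, the stamp.

>>> servo_tool:
  series:
    - [2,2.2,0,0,0,0]
    - [4.6,4.9,0,0,0,0]
    - [7.2,7.7,0,0,0,0]
    - [9.8,10.4,0,0,0,0]
    - [12.4,13.2,0,0,0,0]
    - [15,16,0,0,0,0]
    - [17.6,18.7,0,0,0,0]
    - [20.2,21.5,0,0,0,0]
    - [22.5,24,0,0,0,0]
    - [24,25.6,0,0,0,0]

```text
clock: 22.37
eef_pos: [624.0, 31.4, 159.2]
eef_rot: [3.141, 0.002, -0.131]
wrist_force: [0.0, 0.4, 0.1]
finger_gap: 93.9
```

>>> servo_tool:
  series:
    - [0.3,0.3,0.5,0,0,0]
    - [0.3,0.3,1.5,0,0,0]
    - [0.3,0.3,2.5,0,0,0]
    - [0.3,0.3,3.5,0,0,0]
    - [0.3,0.3,4,0,0,0]
    - [0.3,0.3,4,0,0,0]
    - [0.3,0.3,4,0,0,0]
    - [0.3,0.3,4,0,0,0]
    - [0.3,0.3,4,0,0,0]
    - [0.3,0.3,4,0,0,0]
  gripper: 6

```text
clock: 23.2
eef_pos: [626.0, 31.0, 121.4]
eef_rot: [-3.142, -0.001, -0.129]
wrist_force: [-0.4, -1.0, 0.3]
finger_gap: 60.0
```

```bash
python3 look.py w11; python3 -c "
from h import *
to(626.5,31.5,32,-.128)"
```

```text
23.2 [626.   31.  121.4] [-3.142e+00 -1.000e-03 -1.290e-01] 60.02800001196906 [-0.4 -1.   0.3]
to [ 0.04 -0.06  8.93] [-0.    -0.001 -0.001]
```

View pics/w11.png

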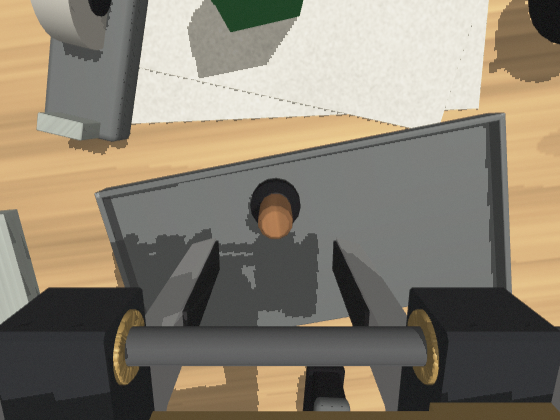

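```bash
python3 -c "
from h import *;import pickle
W=pickle.load(open('w11.pkl','rb'))
print(unp(W,275,203,22),unp(W,275,223,70), proj(W,(626.5,31.5,24)),proj(W,(626.5,31.5,70)))"
```

```text
[629.16165817  31.89987594] [627.34385165  32.09126939] [275.93943422 206.80932791] [276.0491254  224.09940371]
```

>>> servo_tool:
  series:
    - [0,0,1.5,0,0,0]
    - [0,0,3.5,0,0,0]
    - [0,0,5.5,0,0,0]
    - [0,0,7.2,0,0,0]
    - [0,0,8.3,0,0,0]
    - [0,0,8.8,0,0,0]
    - [0,0,8.9,0,0,0]
    - [0,0,8.9,0,0,0]
    - [0,0,8.9,0,0,0]
    - [0,0,8.9,0,0,0]

```text
clock: 24.08
eef_pos: [626.4, 31.0, 32.9]
eef_rot: [-3.141, -0.002, -0.129]
wrist_force: [-0.3, -0.7, 0.9]
finger_gap: 59.9
```

>>> servo_tool:
  series:
    - [0,0,0,0,0,0]
    - [0,0,0,0,0,0]
    - [0,0,0,0,0,0]
    - [0,0,0,0,0,0]
    - [0,0,0,0,0,0]
    - [0,0,0,0,0,0]
    - [0,0,0,0,0,0]
    - [0,0,0,0,0,0]
    - [0,0,0,0,0,0]
    - [0,0,0,0,0,0]
  gripper: 1.2
  grip_force: 15

```text
clock: 24.92
eef_pos: [625.8, 31.0, 31.8]
eef_rot: [-3.142, -0.0, -0.129]
wrist_force: [0.6, 1.0, -0.1]
finger_gap: 23.8
```

```bash
python3 -c "
from h import *
to(502.3,-322.3,90,-.128);to(502.3,-322.3,39,-.128)"
```

```text
to [-7.7  36.62 -5.82] [-0.    -0.    -0.001]
to [-7.7  36.62 -0.72] [-0.    -0.    -0.001]
```

>>> servo_tool:
  series:
    - [0,0,-1,0,0,0]
    - [0,0,-3,0,0,0]
    - [0,0,-5,0,0,0]
    - [-0.3,1.5,-6,0,0,0]
    - [-1,4.7,-6,0,0,0]
    - [-1.6,7.8,-6,0,0,0]
    - [-2.3,11,-6,0,0,0]
    - [-3,14.2,-6,0,0,0]
    - [-3.6,17.3,-6,0,0,0]
    - [-4.3,20.5,-6,0,0,0]

```text
clock: 25.75
eef_pos: [555.6, -168.7, 92.2]
eef_rot: [3.141, -0.0, -0.129]
wrist_force: [1.2, 0.3, -0.6]
finger_gap: 23.9
```

>>> servo_tool:
  series:
    - [-0.7,3.2,0,0,0,0]
    - [-1.3,6.3,0,0,0,0]
    - [-2,9.5,0,0,0,0]
    - [-2.6,12.4,0,0,0,0]
    - [-3.1,14.8,0,0,0,0]
    - [-3.5,16.1,0,0,0,0]
    - [-3.5,16.1,1,0,0,0]
    - [-3.5,16.1,2,0,0,0]
    - [-3.5,16.1,2,0,0,0]
    - [-3.5,16.1,2,0,0,0]

```text
clock: 26.58
eef_pos: [501.3, -320.5, 70.8]
eef_rot: [-3.14, 0.002, -0.128]
wrist_force: [0.4, 0.3, -0.8]
finger_gap: 23.6
```

```bash
python3 look.py w12; python3 -c "
from h import *
to(501.5,-322.3,38.2,-.128)"
```

```text
26.5833 [ 501.3 -320.5   70.8] [-3.14e+00  2.00e-03 -1.28e-01] 23.631774500800226 [ 0.4  0.3 -0.8]
to [0.   0.15 3.33] [-0.     0.001  0.   ]
```

View pics/w12.png

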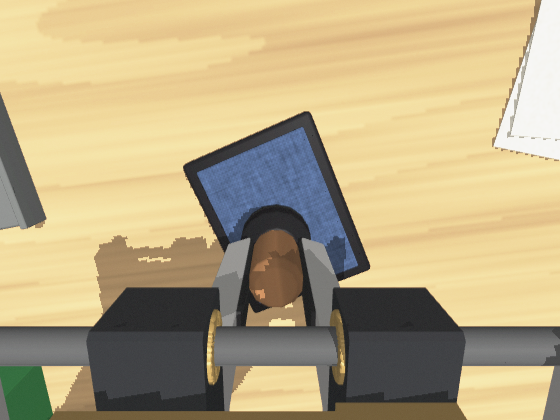

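```bash
python3 -c "
from h import *;import pickle
W=pickle.load(open('w12.pkl','rb'))
a=unp(W,197,172,14);b=unp(W,303,128,14);c=unp(W,357,266,14);d=(b-a)/np.linalg.norm(b-a)
print(a,b,c,(a+c)/2,np.linalg.norm(a-b),np.linalg.norm(c-b)); print((a+b)/2-52*np.array([-d[1],d[0]]))"
```

```text
[ 541.9008623  -273.03078455] [ 561.0589476  -344.80874001] [ 462.38612791 -372.03461491] [ 502.14349511 -322.53269973] 74.29069337815471 102.36001957824935
[ 501.2387036  -322.32952318]
```

Three measurements put the pad's middle at about (502,-322). I'll lower the stamp there.

>>> servo_tool:
  series:
    - [0,0.1,0.8,0,0,0]
    - [0,0.1,1.6,0,0,0]
    - [0,0.1,2.3,0,0,0]
    - [0,0.1,2.8,0,0,0]
    - [0,0.1,3.1,0,0,0]
    - [0,0.1,3.25,0,0,0]
    - [0,0.1,3.3,0,0,0]
    - [0,0.1,3.35,0,0,0]
    - [0,0.1,3.35,0,0,0]
    - [0,0.1,3.35,0,0,0]

```text
clock: 27.47
eef_pos: [501.3, -323.0, 38.6]
eef_rot: [3.141, -0.0, -0.129]
wrist_force: [-0.5, 1.1, -0.7]
finger_gap: 23.6
```

>>> servo_tool:
  series:
    - [0,0,0.05,0,0,0]
    - [0,0,0.08,0,0,0]
    - [0,0,0.08,0,0,0]
    - [0,0,0.08,0,0,0]
    - [0,0,0.08,0,0,0]
    - [0,0,0.08,0,0,0]
    - [0,0,0.08,0,0,0]
    - [0,0,0.08,0,0,0]
    - [0,0,0.08,0,0,0]
    - [0,0,0.08,0,0,0]

```text
clock: 28.3
eef_pos: [501.3, -323.0, 37.8]
eef_rot: [3.141, -0.0, -0.129]
wrist_force: [-0.8, 1.6, 5.7]
finger_gap: 23.7
```

>>> servo_tool:
  series:
    - [0,0,0,0,0,0]
    - [0,0,0,0,0,0]
    - [0,0,0,0,0,0]
    - [0,0,0,0,0,0]
    - [0,0,-1,0,0,0]
    - [0,0,-3,0,0,0]
    - [0,0,-6,0,0,0]
    - [0,0,-9,0,0,0]
    - [0,0,-12,0,0,0]
    - [0,0,-12.3,0,0,0]
  gripper: 9.4

```text
clock: 29.13
eef_pos: [502.8, -324.0, 167.1]
eef_rot: [3.138, -0.007, -0.129]
wrist_force: [0.8, -1.2, 0.4]
finger_gap: 87.0
```

```bash
python3 look.py w13; python3 -c "
from h import *
to(418.2,319.1,160,-.128);to(460,200,160,-.128)"
```

```text
29.1333 [ 502.8 -324.   167.1] [ 3.138 -0.007 -0.129] 87.01205727306325 [ 0.8 -1.2  0.4]
to [-16.63 -62.66   0.21] [ 0.003 -0.006 -0.001]
to [-10.95 -51.39   0.27] [ 0.003 -0.006 -0.001]
```

View pics/w13.png

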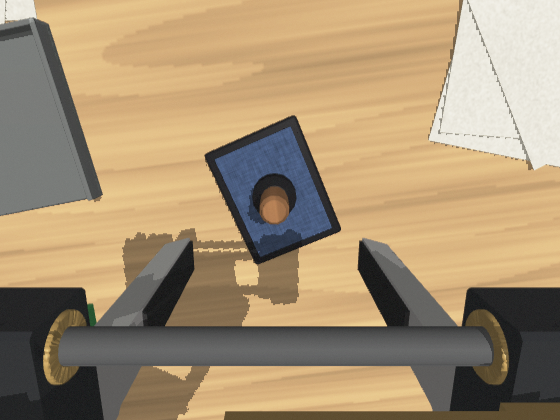

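The stamp stands on the middle of the pad: its foot is at (274,194) and the pad's centre at about (273,190). Now I'll go back for the canister.

>>> servo_tool:
  series:
    - [-0.7,-2.5,0,0,0,0]
    - [-1.6,-6,0,0,0,0]
    - [-2.6,-9.7,0,0,0,0]
    - [-3.5,-13.4,0,0,0,0]
    - [-4.5,-17.1,0,0,0,0]
    - [-5.5,-20.8,0,0,0,0]
    - [-6.4,-24.5,0,0,0,0]
    - [-7.4,-28.2,0,0,0,0]
    - [-8.4,-31.9,0,0,0,0]
    - [-9.4,-35.6,0,0,0,0]

```text
clock: 30.02
eef_pos: [452.8, 43.9, 160.1]
eef_rot: [3.142, 0.001, -0.129]
wrist_force: [0.3, -0.2, -1.5]
finger_gap: 93.9
```

>>> servo_tool:
  series:
    - [-0.9,-3.6,0,0,0,0]
    - [-1.9,-7.2,0,0,0,0]
    - [-2.8,-10.8,0,0,0,0]
    - [-3.8,-14.4,0,0,0,0]
    - [-4.7,-18,0,0,0,0]
    - [-5.7,-21.6,0,0,0,0]
    - [-6.6,-25,0,0,0,0]
    - [-7.1,-27,0,0,0,0]
    - [-7.1,-27,0,0,0,0]
    - [-7.1,-27,0,0,0,0]

```text
clock: 30.85
eef_pos: [417.6, 319.5, 159.7]
eef_rot: [3.14, 0.001, -0.127]
wrist_force: [0.7, -0.3, -0.6]
finger_gap: 93.9
```

```bash
python3 look.py w14; python3 -c "
from h import *
to(418.2,319.1,51.3,-.128)"
```

```text
30.85 [417.6 319.5 159.7] [ 3.14e+00  1.00e-03 -1.27e-01] 93.86260652187251 [ 0.7 -0.3 -0.6]
to [ 0.04 -0.06 10.86] [ 0.001  0.001 -0.001]
```

View pics/w14.png

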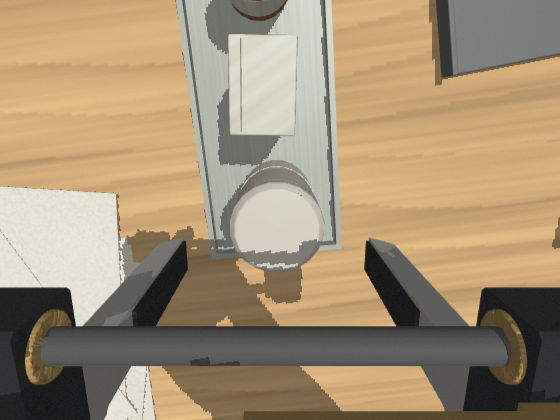

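The canister lid at (277,226) is centred between the fingers.

>>> servo_tool:
  series:
    - [0,0,2.5,0,0,0]
    - [0,0,5,0,0,0]
    - [0,0,7.5,0,0,0]
    - [0,0,9.5,0,0,0]
    - [0,0,10.5,0,0,0]
    - [0,0,10.8,0,0,0]
    - [0,0,10.8,0,0,0]
    - [0,0,10.8,0,0,0]
    - [0,0,10.8,0,0,0]
    - [0,0,10.8,0,0,0]

```text
clock: 31.73
eef_pos: [418.7, 319.3, 53.6]
eef_rot: [-3.14, -0.001, -0.129]
wrist_force: [0.0, 0.8, -0.2]
finger_gap: 94.3
```

>>> servo_tool:
  series:
    - [0,0,0,0,0,0]
    - [0,0,0,0,0,0]
    - [0,0,0,0,0,0]
    - [0,0,0,0,0,0]
    - [0,0,0,0,0,0]
    - [0,0,0,0,0,0]
    - [0,0,0,0,0,0]
    - [0,0,0,0,0,0]
    - [0,0,0,0,0,0]
    - [0,0,0,0,0,0]
  gripper: 5
  grip_force: 20

```text
clock: 32.57
eef_pos: [418.2, 319.1, 52.6]
eef_rot: [3.142, 0.0, -0.129]
wrist_force: [0.0, 0.3, 0.1]
finger_gap: 61.4
```

```bash
python3 -c "
from h import *
to(575.2,-102.7,113,-0.128);to(575.2,-102.7,54.3,-.128)"
```

```text
to [21.   39.81 -6.04] [ 0.     0.    -0.001]
to [21.   39.81 -0.17] [ 0.     0.    -0.001]
```

>>> servo_tool:
  series:
    - [0,0,-1,0,0,0]
    - [0,0,-2.5,0,0,0]
    - [0,0,-4.5,0,0,0]
    - [0,0,-6,0,0,0]
    - [0.7,1.3,-6.5,0,0,0]
    - [2,3.9,-6.5,0,0,0]
    - [3.5,6.7,-6.5,0,0,0]
    - [5,9.5,-6.5,0,0,0]
    - [6.5,12.3,-6.5,0,0,0]
    - [8,15.2,-6.5,0,0,0]

```text
clock: 33.4
eef_pos: [478.2, 156.7, 118.1]
eef_rot: [-3.141, -0.0, -0.129]
wrist_force: [1.2, -0.3, -2.8]
finger_gap: 61.1
```

>>> servo_tool:
  series:
    - [1.5,2.8,0,0,0,0]
    - [3,5.7,0,0,0,0]
    - [4.5,8.5,0,0,0,0]
    - [6,11.4,0,0,0,0]
    - [7.5,14.2,0,0,0,0]
    - [9,17,0,0,0,0]
    - [10.5,19.9,0,0,0,0]
    - [12,22.7,0,0,0,0]
    - [12.8,24.2,0,0,0,0]
    - [13,24.6,0,0,0,0]

```text
clock: 34.23
eef_pos: [575.6, -105.2, 117.8]
eef_rot: [3.141, -0.0, -0.132]
wrist_force: [0.1, -0.4, -2.6]
finger_gap: 61.3
```

>>> servo_tool:
  series:
    - [0,0,0.8,0,0,0]
    - [0,0,2,0,0,0]
    - [0,0,3,0,0,0]
    - [0,0,4,0,0,0]
    - [0,0,4.7,0,0,0]
    - [0,0,5,0,0,0]
    - [0,0,5,0,0,0]
    - [0,0,5,0,0,0]
    - [0,0,5,0,0,0]
    - [0,0,5,0,0,0]

```text
clock: 35.07
eef_pos: [575.5, -102.7, 68.1]
eef_rot: [3.141, -0.001, -0.129]
wrist_force: [-0.6, 0.1, -2.6]
finger_gap: 61.3
```

```bash
python3 -c "
from h import *
to(575.2,-102.7,55.6,-0.128)"
```

```text
to [-0.03  0.    1.25] [ 0.    -0.001 -0.001]
```

>>> servo_tool:
  series:
    - [0,0,0.4,0,0,0]
    - [0,0,0.8,0,0,0]
    - [0,0,1,0,0,0]
    - [0,0,1.15,0,0,0]
    - [0,0,1.2,0,0,0]
    - [0,0,1.25,0,0,0]
    - [0,0,1.25,0,0,0]
    - [0,0,1.25,0,0,0]
    - [0,0,1.25,0,0,0]
    - [0,0,1.25,0,0,0]

```text
clock: 35.9
eef_pos: [575.3, -102.7, 55.5]
eef_rot: [3.141, -0.0, -0.129]
wrist_force: [-3.4, -0.0, 5.4]
finger_gap: 61.3
```

>>> servo_tool:
  series:
    - [0,0,0,0,0,0]
    - [0,0,0,0,0,0]
    - [0,0,0,0,0,0]
    - [0,0,0,0,0,0]
    - [0,0,-1,0,0,0]
    - [0,0,-3,0,0,0]
    - [0,0,-6,0,0,0]
    - [0,0,-9,0,0,0]
    - [0,0,-10.6,0,0,0]
    - [0,0,-10.6,0,0,0]
  gripper: 9.4

```text
clock: 36.73
eef_pos: [576.7, -103.0, 165.9]
eef_rot: [3.141, -0.007, -0.129]
wrist_force: [0.0, 0.7, 0.5]
finger_gap: 93.9
```

```bash
python3 look.py w15; python3 -c "
from h import *
to(504.6,316,160,-.128)"
```

```text
36.7333 [ 576.7 -103.   165.9] [ 3.141 -0.007 -0.129] 93.91674570785901 [0.  0.7 0.5]
to [-12.47 -40.61   0.27] [ 0.    -0.004 -0.001]
```

View pics/w15.png

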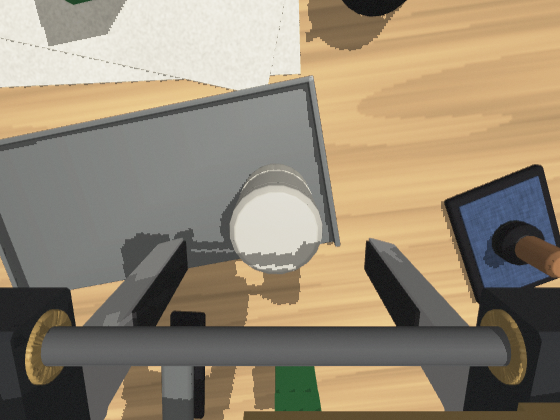

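The canister is back, with its lid at (276,228), the same place as in the earlier view. Next, the carton.

>>> servo_tool:
  series:
    - [-1.1,-3.5,0,0,0,0]
    - [-2.2,-7.2,0,0,0,0]
    - [-3.3,-10.9,0,0,0,0]
    - [-4.4,-14.6,0,0,0,0]
    - [-5.5,-18.3,0,0,0,0]
    - [-6.7,-22,0,0,0,0]
    - [-7.8,-25.7,0,0,0,0]
    - [-8.9,-29.4,0,0,0,0]
    - [-10,-33,0,0,0,0]
    - [-11,-36,0,0,0,0]

```text
clock: 37.62
eef_pos: [511.2, 270.8, 159.9]
eef_rot: [3.141, 0.002, -0.128]
wrist_force: [-0.9, 0.3, -1.4]
finger_gap: 94.0
```

>>> servo_tool:
  series:
    - [-0.9,-3,0,0,0,0]
    - [-1.3,-4.3,0,0,0,0]
    - [-1.35,-4.6,0,0,0,0]
    - [-1.35,-4.6,0,0,0,0]
    - [-1.35,-4.6,0,0,0,0]
    - [-1.35,-4.6,0,0,0,0]
    - [-1.35,-4.6,0,0,0,0]
    - [-1.35,-4.6,0,0,0,0]
    - [-1.35,-4.6,0,0,0,0]
    - [-1.35,-4.6,0,0,0,0]

```text
clock: 38.45
eef_pos: [505.2, 315.6, 161.1]
eef_rot: [-3.142, -0.0, -0.13]
wrist_force: [0.7, 0.1, 0.9]
finger_gap: 93.7
```

```bash
python3 look.py w16; python3 -c "
from h import *
to(504.6,316,51.3,-.128)"
```

```text
38.45 [505.2 315.6 161.1] [-3.142 -0.    -0.13 ] 93.67379141575093 [0.7 0.1 0.9]
to [-0.06 -0.03 10.98] [-0.    -0.    -0.002]
```

View pics/w16.png

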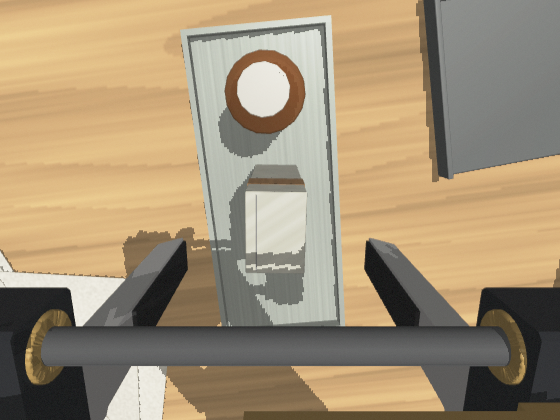

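>>> servo_tool:
  series:
    - [0,0,2.5,0,0,0]
    - [0,0,5,0,0,0]
    - [0,0,7.5,0,0,0]
    - [0,0,9.5,0,0,0]
    - [-0.05,0,10.5,0,0,0]
    - [-0.05,0,10.9,0,0,0]
    - [-0.05,0,10.9,0,0,0]
    - [-0.05,0,10.9,0,0,0]
    - [-0.05,0,10.9,0,0,0]
    - [-0.05,0,10.9,0,0,0]

```text
clock: 39.33
eef_pos: [505.0, 316.2, 53.2]
eef_rot: [-3.141, -0.001, -0.129]
wrist_force: [0.5, 0.6, 0.0]
finger_gap: 94.3
```

>>> servo_tool:
  series:
    - [0,0,0,0,0,0]
    - [0,0,0,0,0,0]
    - [0,0,0,0,0,0]
    - [0,0,0,0,0,0]
    - [0,0,0,0,0,0]
    - [0,0,0,0,0,0]
    - [0,0,0,0,0,0]
    - [0,0,0,0,0,0]
    - [0,0,0,0,0,0]
    - [0,0,0,0,0,0]
  gripper: 2.6
  grip_force: 15

```text
clock: 40.17
eef_pos: [504.5, 316.0, 52.0]
eef_rot: [-3.142, 0.0, -0.129]
wrist_force: [0.1, -1.3, 0.4]
finger_gap: 38.2
```

```bash
python3 -c "
from h import *
to(567.2,4.3,54.3,-.128)"
```

```text
to [10.23 30.1  -0.23] [-0.     0.    -0.001]
```

>>> servo_tool:
  series:
    - [0,0,-1,0,0,0]
    - [0,0,-2.5,0,0,0]
    - [0,0,-4,0,0,0]
    - [0,0,-5.5,0,0,0]
    - [0.5,1.5,-6,0,0,0]
    - [1.5,4.4,-6,0,0,0]
    - [2.5,7.4,-6,0,0,0]
    - [3.5,10.3,-6,0,0,0]
    - [4.5,13.2,-6,0,0,0]
    - [5.5,16.2,-6,0,0,0]

```text
clock: 41.0
eef_pos: [538.3, 146.9, 112.8]
eef_rot: [-3.141, -0.0, -0.129]
wrist_force: [-0.1, 1.0, -0.9]
finger_gap: 38.2
```

>>> servo_tool:
  series:
    - [1,2.9,0,0,0,0]
    - [2,5.9,0,0,0,0]
    - [3,8.8,0,0,0,0]
    - [3.9,11.5,0,0,0,0]
    - [4.5,13.2,0,0,0,0]
    - [4.73,13.9,1,0,0,0]
    - [4.73,13.9,2.5,0,0,0]
    - [4.73,13.9,4,0,0,0]
    - [4.73,13.9,4.5,0,0,0]
    - [4.73,13.9,4.5,0,0,0]

```text
clock: 41.83
eef_pos: [566.4, 4.9, 65.7]
eef_rot: [3.141, 0.003, -0.129]
wrist_force: [0.5, 0.4, -2.1]
finger_gap: 38.2
```

```bash
python3 -c "
from h import *
to(567.2,4.3,55.0,-.128)"
```

```text
to [0.09 0.05 1.07] [ 0.     0.003 -0.001]
```

>>> servo_tool:
  series:
    - [0,0,0.4,0,0,0]
    - [0,0,0.8,0,0,0]
    - [0,0,1,0,0,0]
    - [0,0,1.15,0,0,0]
    - [0,0,1.2,0,0,0]
    - [0,0,1.2,0,0,0]
    - [0,0,1.2,0,0,0]
    - [0,0,1.2,0,0,0]
    - [0,0,1.2,0,0,0]
    - [0,0,1.2,0,0,0]

```text
clock: 42.67
eef_pos: [567.2, 4.3, 55.1]
eef_rot: [-3.142, -0.0, -0.129]
wrist_force: [0.6, -0.8, -1.6]
finger_gap: 37.9
```

>>> servo_tool:
  series:
    - [0,0,0,0,0,0]
    - [0,0,0,0,0,0]
    - [0,0,0,0,0,0]
    - [0,0,0,0,0,0]
    - [0,0,-1,0,0,0]
    - [0,0,-3,0,0,0]
    - [0,0,-6,0,0,0]
    - [0,0,-9,0,0,0]
    - [0,0,-10.6,0,0,0]
    - [0,0,-10.6,0,0,0]
  gripper: 9.4

```text
clock: 43.5
eef_pos: [568.8, 4.2, 165.9]
eef_rot: [-3.141, -0.007, -0.129]
wrist_force: [-0.5, -0.2, 0.2]
finger_gap: 93.3
```

```bash
python3 look.py w17; python3 -c "
from h import *
to(589.5,312,161,-.128)"
```

```text
43.5 [568.8   4.2 165.9] [-3.141 -0.007 -0.129] 93.33418328312048 [-0.5 -0.2  0.2]
to [ -1.83 -30.79   0.24] [-0.    -0.004 -0.001]
```

View pics/w17.png

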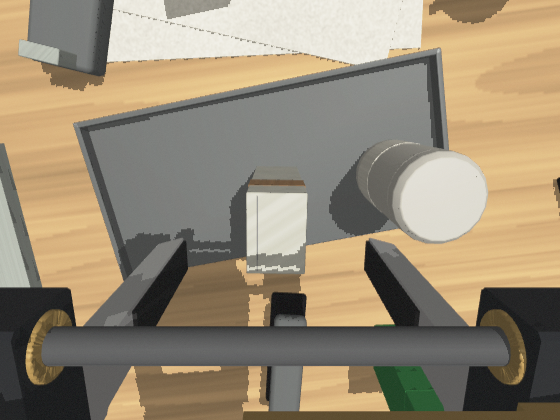

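The carton stands upright at (276,230), in its old place. Last, the bottle.

>>> servo_tool:
  series:
    - [-0.2,-3,0,0,0,0]
    - [-0.4,-6.5,0,0,0,0]
    - [-0.6,-10,0,0,0,0]
    - [-0.8,-13.5,0,0,0,0]
    - [-1,-17,0,0,0,0]
    - [-1.2,-20.5,0,0,0,0]
    - [-1.4,-24,0,0,0,0]
    - [-1.6,-27.5,0,0,0,0]
    - [-1.7,-30,0,0,0,0]
    - [-1.75,-30.8,0,0,0,0]

```text
clock: 44.38
eef_pos: [588.5, 315.2, 159.3]
eef_rot: [3.141, 0.002, -0.126]
wrist_force: [-0.4, -0.7, -0.3]
finger_gap: 94.0
```

```bash
python3 look.py w18; python3 -c "
from h import *
to(589.6,311.9,51,-.128)"
```

```text
44.3833 [588.5 315.2 159.3] [ 3.141e+00  2.000e-03 -1.260e-01] 94.01266156961485 [-0.4 -0.7 -0.3]
to [ 0.16  0.25 10.83] [0.001 0.002 0.002]
```

View pics/w18.png

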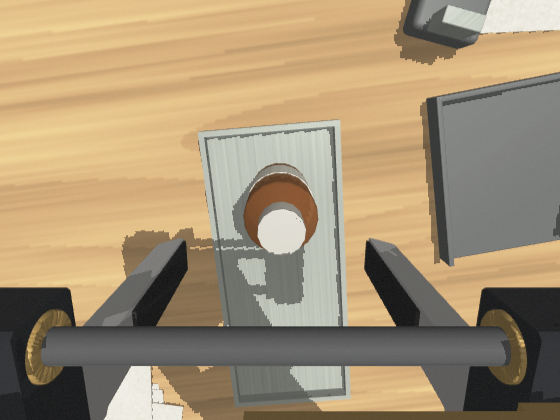

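>>> servo_tool:
  series:
    - [0,0,1.5,0,0,0]
    - [0,0,4,0,0,0]
    - [0,0,7,0,0,0]
    - [0,0,9.5,0,0,0]
    - [0,0,10.6,0,0,0]
    - [0,0,10.9,0,0,0]
    - [0,0,10.9,0,0,0]
    - [0,0,10.9,0,0,0]
    - [0,0,10.9,0,0,0]
    - [0,0,10.9,0,0,0]

```text
clock: 45.27
eef_pos: [590.1, 312.2, 53.5]
eef_rot: [-3.14, -0.002, -0.129]
wrist_force: [-0.7, -0.2, 0.5]
finger_gap: 94.0
```

>>> servo_tool:
  series:
    - [0,0,0,0,0,0]
    - [0,0,0,0,0,0]
    - [0,0,0,0,0,0]
    - [0,0,0,0,0,0]
    - [0,0,0,0,0,0]
    - [0,0,0,0,0,0]
    - [0,0,0,0,0,0]
    - [0,0,0,0,0,0]
    - [0,0,0,0,0,0]
    - [0,0,0,0,0,0]
  gripper: 4
  grip_force: 20

```text
clock: 46.1
eef_pos: [589.5, 311.9, 52.0]
eef_rot: [3.142, 0.0, -0.129]
wrist_force: [0.2, 0.7, -0.5]
finger_gap: 51.8
```

```bash
python3 -c "
from h import *
to(560.5,108.5,54,-.128)"
```

```text
to [-0.26 20.55 -0.2 ] [ 0.     0.    -0.001]
```

>>> servo_tool:
  series:
    - [0,0,-1,0,0,0]
    - [0,0,-2.5,0,0,0]
    - [0,0,-4,0,0,0]
    - [0,0,-5.5,0,0,0]
    - [0,1.5,-6,0,0,0]
    - [-0.1,4,-6,0,0,0]
    - [-0.1,6.5,-6,0,0,0]
    - [-0.2,9,-6,0,0,0]
    - [-0.2,11.5,-6,0,0,0]
    - [-0.2,14,-6,0,0,0]

```text
clock: 46.93
eef_pos: [569.2, 172.3, 112.7]
eef_rot: [-3.141, -0.0, -0.129]
wrist_force: [-0.3, -0.3, -2.3]
finger_gap: 52.0
```

>>> servo_tool:
  series:
    - [0,2,0,0,0,0]
    - [0,4,0,0,0,0]
    - [-0.06,5.7,0,0,0,0]
    - [-0.06,6.4,0.5,0,0,0]
    - [-0.06,6.55,2,0,0,0]
    - [-0.06,6.55,3.5,0,0,0]
    - [-0.06,6.55,4.3,0,0,0]
    - [-0.06,6.55,4.5,0,0,0]
    - [-0.06,6.55,4.5,0,0,0]
    - [-0.06,6.55,4.5,0,0,0]

```text
clock: 47.77
eef_pos: [560.8, 108.9, 67.7]
eef_rot: [-3.141, -0.001, -0.129]
wrist_force: [-0.5, -0.2, -2.2]
finger_gap: 51.7
```

```bash
python3 -c "
from h import *
to(560.5,108.5,55,-.128)"
```

```text
to [-0.03  0.04  1.27] [-0.    -0.001 -0.001]
```

>>> servo_tool:
  series:
    - [0,0,0.4,0,0,0]
    - [0,0,0.8,0,0,0]
    - [0,0,1,0,0,0]
    - [0,0,1.15,0,0,0]
    - [0,0,1.25,0,0,0]
    - [0,0,1.25,0,0,0]
    - [0,0,1.25,0,0,0]
    - [0,0,1.25,0,0,0]
    - [0,0,1.25,0,0,0]
    - [0,0,1.25,0,0,0]

```text
clock: 48.6
eef_pos: [560.7, 108.5, 54.9]
eef_rot: [-3.142, -0.001, -0.129]
wrist_force: [-2.0, -0.5, 5.5]
finger_gap: 51.5
```

>>> servo_tool:
  series:
    - [0,0,0,0,0,0]
    - [0,0,0,0,0,0]
    - [0,0,0,0,0,0]
    - [0,0,0,0,0,0]
    - [0,0,-1,0,0,0]
    - [0,0,-3,0,0,0]
    - [0,0,-6,0,0,0]
    - [0,0,-9,0,0,0]
    - [0,0,-12,0,0,0]
    - [0,0,-15,0,0,0]
  gripper: 9.4

```text
clock: 49.43
eef_pos: [560.2, 108.5, 206.9]
eef_rot: [-3.141, -0.001, -0.129]
wrist_force: [1.0, -0.0, 0.0]
finger_gap: 93.5
```

```bash
python3 -c "
from h import *
to(561.8,-21.5,298.7,.062)"
```

```text
to [ 1.84 12.87 -9.18] [-0.    -0.001 -0.191]
```

Returning to the first viewing pose for a before/after comparison.

>>> servo_tool:
  series:
    - [0.2,1.5,-1.2,0,0,-0.02]
    - [0.5,3.5,-2.5,0,0,-0.05]
    - [0.8,5.5,-4,0,0,-0.08]
    - [1.1,7.5,-5.5,0,0,-0.11]
    - [1.4,9.5,-7,0,0,-0.14]
    - [1.7,11.5,-8.3,0,0,-0.17]
    - [1.8,12.5,-9,0,0,-0.19]
    - [1.8,12.9,-9.2,0,0,-0.19]
    - [1.8,12.9,-9.2,0,0,-0.19]
    - [1.8,12.9,-9.2,0,0,-0.19]

```text
clock: 50.27
eef_pos: [561.5, -21.3, 296.3]
eef_rot: [-3.141, 0.0, 0.06]
wrist_force: [0.3, 0.4, 0.4]
finger_gap: 94.2
```

```bash
python3 look.py w20; python3 -c "
from h import *
from cell import *
cv2.imwrite('pics/s20.png',camera('scene')['pixels'][:,:,::-1])
t=cv2.imread('pics/w20.png')
cv2.imwrite('pics/w20a.png',cv2.resize(t[75:220,110:400],None,fx=2.7,fy=2.7,interpolation=cv2.INTER_CUBIC))"
```

```text
50.2667 [561.5 -21.3 296.3] [-3.141  0.     0.06 ] 94.23136139188195 [0.3 0.4 0.4]
```

View pics/w20a.png

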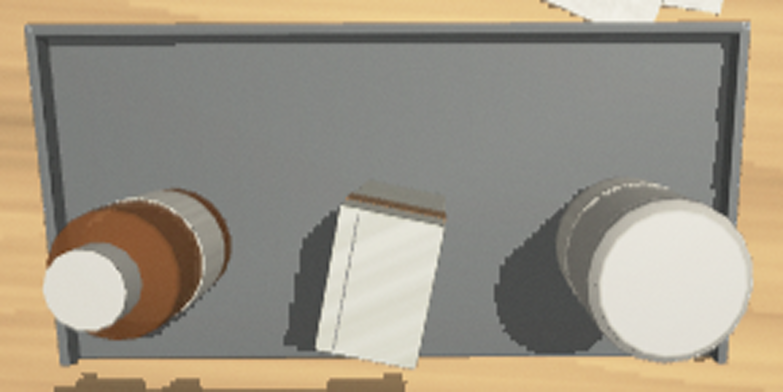

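View pics/s20.png

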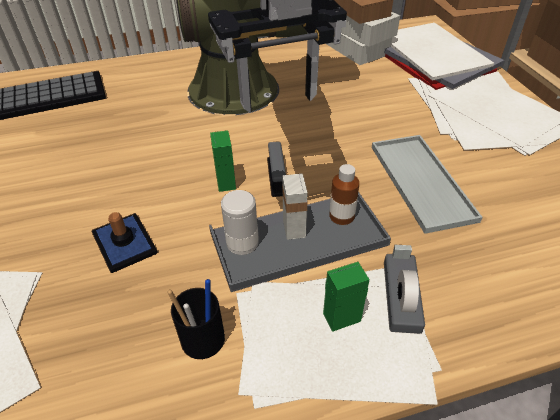

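The after view matches the before view almost exactly: bottle cap (85,289), carton (380,285) and canister lid (671,278) in the crop. The stamp stands on the pad and the bystanders haven't moved. I'm handing in.

```bash
python3 -c "
from cell import *
print(sign_off())"
```

```text
the job is handed in; nothing more can be done
None
```

The job is done and handed in at about 50 s of the 136 s allowed; the sign-off gives no verdict.

- **What I did:** I moved the bottle, carton and canister into the steel tray and stood the stamp on the ink pad. Then I put the canister, carton and bottle back in the organiser at the poses I had gripped them from.
- **Stamp:** It was released about 1 mm from the pad's measured middle of (502,-322) mm. The picture after release shows it upright and centred to within a few mm.
- **Put-back:** Seen again from nearly the same wrist pose (2–3 mm lower), all three stand upright within 1–2 mm of where they were.
- **Bystanders:** The last scene picture shows the stapler, pen pot, tape dispenser and green boxes where they were. The gripper was open and clear of everything.
- **Disagreement, resolved:** My first position estimates from the top and scene cameras differed by about 10 mm. I had left out the organiser's 8 mm floor. Once I corrected for that, the canister, carton and bottle agreed to about 3 mm and the stamp to about 6 mm. A closer wrist view of the stamp before I gripped it agreed to within about 3 mm.

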